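# Fit the punch rod into the sloping tile-punch stand

## Robot

A 6-joint arm with a two-finger parallel gripper is mounted at the origin on the work surface. World frame = base frame: x ahead of the robot, y to its left, z up, the work surface at z = 0. Lengths are in m, angles in rad, forces in N, time in s.
With the tool pointing down it reaches from about 0.35 to 0.85 m from the base axis. Payload 8.1 kg.
Tool frame: the origin (TCP) lies at the very end of the fingers, on their centre line; the grasp point (between the pads) lies 19 mm behind it; z points along the fingers, y is the direction in which the jaws open and shut (so a half turn about z gives the same grasp; the last joint's range is limited). The gripper opens to 85 mm and grips with 20 to 120 N. Pads are 22 mm wide; open, the fingers measure 114 mm over their backs; the gripper's body (76 mm by 85 mm) begins 54 mm behind the grasp point. The pads swing forward as they close: fully open they stand 13 mm farther back than shut.
Start: joints at [1.179, 0.13, 1.488, -0, 1.523, -0.085], TCP at [0.181, 0.572, 0.231] pointing down, gripper open.
Joint ranges: [-2.96, 2.96], [-0.89, 2.26], [0.02, 2.5], [-1.34, 4.48], [0, 2.73], [-2.66, 2.66]. Speed limits (rad/s): [2.39, 2.39, 2.79, 3.14, 3.14, 3.14].

## Interface

Orientations are given as a unit quaternion [w, x, y, z].
In Python, from rig import manip, optics gives the robot as it stands.
- The arm moves only by the shell command python3 -m inch 'ROWS' [OPENING] [FORCE]. ROWS is JSON, one flat list of numbers, 6 for each row, row after row: the shift along the tool's x, y, z in mm, then the turn, a rotation vector about the tool's x, y, z in degrees. In form: [dx, dy, dz, ax, ay, az, dx, dy, dz, ax, ay, az, ...]. A call has 1 to 8 rows; each row is the pose to reach, as a shift and turn from the pose measured when the call began, along the tool's axes at that moment; what a row does not reach only later rows make up. A row lasts 1/8 s, in which the tool goes at most 62.5 mm and 10.7 degrees, less where a joint would pass 70% of its speed; a pose out of reach is approached as far as the arm can. A call with a gripper value outside its range is refused whole. OPENING is the opening, from 0 (shut) to 1 (fully open), set as the call begins (- or left out, the last holds). The fingers move at their own pace and stop on an object; FORCE is the grip in N (left out, the last holds). Time passes only in rows, so rows that repeat a pose let the fingers close. It gives the time, the measured TCP pose, the force and the opening at its end, in the units of the state.
- manip.state(): the state, without advancing time (a new reading comes with each control period).
- optics.snapshot(name): name is "scene" or "side" or "wrist"; returns a dict with "image" (420x560x3 uint8, blue, green, red), "z_map" (420x560 float32, m along the optical axis (not along the pixel's ray), 0 where there is no reading), "camera_matrix" (3x3 intrinsics, pixels), "rvec" (rotation vector, rad) and "tvec" (3), from world to camera coordinates, as OpenCV has them; the wrist camera has in their place "tool_from_camera" (4x4, takes a point from camera to tool coordinates, whose origin is the TCP and whose axes are the flange's). Camera axes: x right, y down, z forward; pixel columns grow to the right and rows downward; lengths in m; the calibration is good to about 2 mm. A picture is of the moment at which its call begins: read the wrist's pose just before it.
- manip.finish_job(): hands the job in, once; it reports no verdict.
The state is a dict: "time": time; "joints": joint angles; "dq": joint speeds; "joint_efforts": joint torques, N m; "eef_pos": TCP position; "tool_rot": TCP orientation; "wrist_force": force on the tool from outside, world axes, zero at the start; "moment": the same for the moment, N m; "grip_width": finger opening in m.
Only numpy, scipy, OpenCV 4.12 (cv2) and the standard library are available. Lean on these libraries where they do the work, as an engineer would, in place of code of your own. Each camera call takes 0.05 s, during which the arm holds its last target. There are 200 camera calls.

## Task

Get the tile punch ready: pull the wooden dust plug out of the stand's upper guide and put it in the white dish, then take the long punch rod from the wooden rack and thread it down through both guide bars of the stand until its collar sits fully home on the upper bar. Lower the rod in under control instead of letting it drop, let go of everything, and leave the other things on the table where they are.

Things in the scene. Friction and masses are not known exactly. Their poses are not given: they have to be found in the camera images.
- upper_hole (a point): Centre of the hole's mouth on the top face of the stand's upper guide bar, 165 mm above the table. Round through hole, 15 mm across; its axis leans 30 degrees from vertical, top towards the robot. Axes: z along the hole axis, up and out; y along the bar, level; x across the bar, away from the robot and upward. At the start the dust plug stands in it.
- stand: Fixed tile-punch stand, yaw varies: steel base plate 170 x 150 mm, sloping plywood bed with a clay tile, two steel posts, two aluminium guide bars (122 x 36 x 12 mm) between the posts, square to the hole axis. Posts are parallel to it, 52 mm either side; their nuts rise 5 mm over the upper bar, nothing is higher. Origin on the table, 50 mm beyond upper_hole (its x), z up.
- lower_hole (a point): Centre of the mouth of the hole in the lower guide bar, 60 mm below upper_hole along the same axis; same axes. The bar is 12 mm thick and its hole 15 mm across; the tile on the bed lies 70 mm below this point along the axis.
- plug_grip (a point): Grasp point on the loose wooden dust plug (about 30 g); z along the plug to its knob end. Knob: cylinder 22 mm across, from 22 mm below this point to 16 mm above. Below it a flange 30 mm across, 6 mm thick rests on the upper bar (its underside 28 mm below this point) and a 12 mm spigot reaches 44 mm below this point, loose in the hole. It pulls straight out along the axis.
- rod_grip (a point): Middle of the wooden handle (round, 24 mm across, 60 mm long) of the punch rod (about 0.18 kg); z to the handle's end. From 32 to 40 mm below is a steel collar 28 mm across, then a steel rod 12 mm across down to 165 mm below, tapering to 5 mm over the last 8 mm. At the start it hangs upright by the collar in one of the rack's two holes (either); lift over 130 mm to clear.
- rod_collar (a point): Centre of the underside of the punch rod's collar, on the rod's axis, 40 mm below rod_grip; z along the rod to the handle.
- rod_tip (a point): The punch rod's tip, 125 mm below rod_collar on its axis.
- rack: Fixed wooden rack, 174 mm long (its x axis) and 80 mm wide, a board 140 mm above the table on two end panels, with two holes of 15 mm at 42 mm either side of its centre along x. Origin at the centre of its underside on the table. It stands on the left or the right of the stand, the dish on the other side.
- dish: Loose white round bowl, rim radius 62 mm, 30 mm high, inner floor 5 mm above the table and about 50 mm across; origin at the centre of its underside.
- spike: Bystander: short spike tool with a round ball knob 34 mm across, hanging in the rack's other hole (the top of its ball 38 mm above the rack's board). Origin on the board's top. Leave it.
- needle: Bystander: needle tool with a wooden handle, 130 mm long, 11 mm thick, lying on the table; origin at the middle of its underside.
- offcut_a: Bystander: triangular clay offcut about 45 mm across and 9 mm thick on the table; origin at its underside.
- offcut_b: Bystander: another clay offcut of the same size; origin at its underside.
- jar: Bystander: glass jar with a white lid, 56 mm across, 75 mm high; origin at the centre of its underside.
- cup: Bystander: terracotta cup, 70 mm across, 80 mm high; origin at the centre of its underside.
- rod: The punch rod as a whole; origin at rod_collar, same axes.
- plug: The dust plug as a whole; origin at the centre of its flange's underside, 28 mm below plug_grip, same axes.
Mind the look-alikes: they are no part of the job. There is more than one size of the rod; the job needs the larger.

How it is judged:
By the outcome, as a careful person would: the job done as asked, in the order asked, and still so for the second after the job is handed in, with the robot touching nothing.
It also fails if it takes over 59 s, if anything falls off the work surface, if the arm or the gripper's body presses on something with over 40 N, if the wrist force passes 120 N, or if a joint passes its speed limit or range.

## Working session

There is one attempt and no reset: what is moved stays moved. The work goes in short steps, Python scripts to look and compute and a shell command to move; the robot and the scene stay as the last step left them, time stands still between calls to the robot, and variables do not carry over. Pictures are saved under pics/ and viewed, about 8 in all and at most 12, crops included, and the job is handed in when it is done.

```bash
ls; mkdir -p pics; cat > h.py <<'E'
import numpy as np, cv2
from rig import manip, optics
from scipy.spatial.transform import Rotation as R
def snap(n):
    s=manip.state(); d=optics.snapshot(n); K=d["camera_matrix"]; z=d["z_map"]
    v,u=np.mgrid[:420,:560]; pc=np.stack([(u-K[0,2])/K[0,0]*z,(v-K[1,2])/K[1,1]*z,z],-1)
    if n=="wrist":
        T=np.array(d["tool_from_camera"]); q=np.array(s["tool_rot"])
        W=np.eye(4);W[:3,:3]=R.from_quat(q,scalar_first=True).as_matrix();W[:3,3]=s["eef_pos"]; T=W@T
        Rm,t=T[:3,:3],T[:3,3]; P=pc@Rm.T+t
    else:
        Rm=cv2.Rodrigues(np.array(d["rvec"],float))[0]; P=(pc-np.array(d["tvec"]).ravel())@Rm
    P[z==0]=np.nan
    return d,P
def rel(pos,Rt):
    "target TCP pose -> row shift mm, rotvec deg in current tool axes"
    s=manip.state(); Rc=R.from_quat(s["tool_rot"],scalar_first=True)
    print("shift",np.round(Rc.inv().apply(np.array(pos)-s["eef_pos"])*1000,1),"turn",np.round(np.degrees((Rc.inv()*R.from_matrix(Rt)).as_rotvec()),2))
E
python3 - <<'E'
from h import *
for n in("scene","side"):
    d,P=snap(n); cv2.imwrite(f"pics/{n}0.png",cv2.resize(d["image"],(784,588),interpolation=cv2.INTER_CUBIC)); np.savez(f"{n}0.npz",P=P,im=d["image"])
s=manip.state();print(s)
E
```

```text
pics
{'time': 0.1, 'joints': array([ 1.17857132e+00,  1.31116030e-01,  1.48918838e+00, -1.32068126e-05,
        1.52299768e+00, -8.54197268e-02]), 'dq': array([-0.00127149, -0.00258672, -0.00477321,  0.0008237 , -0.00077691,
       -0.00036854]), 'joint_efforts': array([ 1.61020813e-03, -5.70957720e+01, -5.01939690e+01, -6.96659208e-05,
        8.24944640e-03, -3.01557179e-05]), 'eef_pos': array([0.1810101 , 0.57151646, 0.2303213 ]), 'tool_rot': array([-1.95782138e-04,  1.52801319e-01,  9.88256559e-01, -8.32017546e-04]), 'wrist_force': array([ 0.15325641,  0.77510793, -0.65645837]), 'moment': array([ 0.01510658, -0.03461083, -0.0298989 ]), 'grip_width': 0.08543119889273051}
```

View pics/scene0.png

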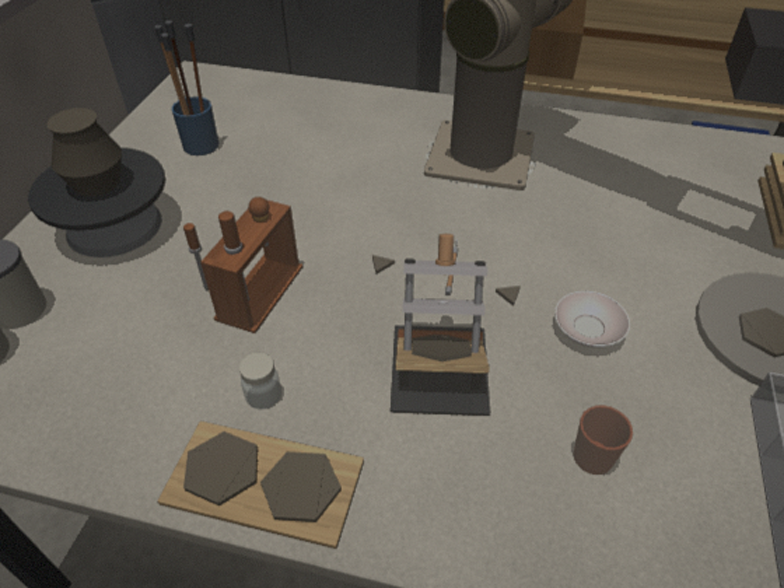

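View pics/side0.png

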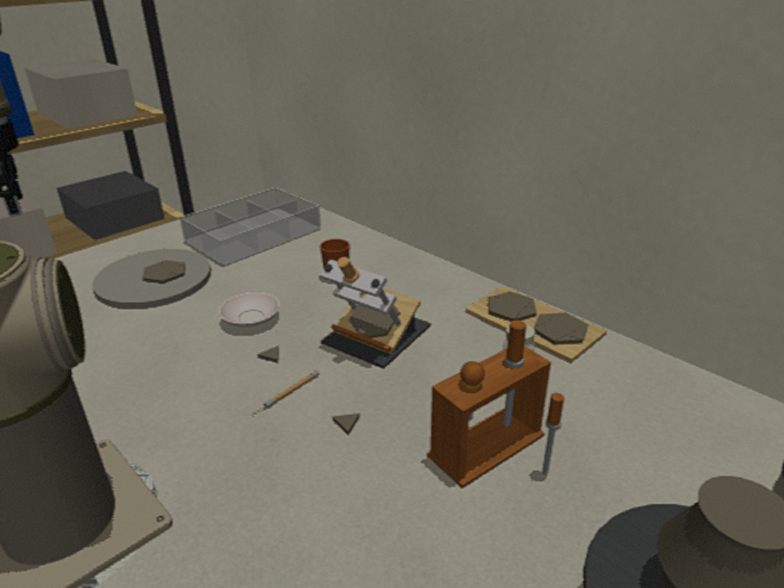

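The scene view (784 px scale) shows:
- rack at (250,270), rod handle at (230,230), spike ball at (260,208)
- plug at (446,250) in the upper bar (405–487,268)
- dish at (591,320)
- a short decoy rod outside the rack at (195,250)

The side view agrees, with the rod handle at (516,340) and the plug knob at (347,268).

```bash
python3 - <<'E'
from h import *
for n,pts in (("scene",dict(rodtop=(229,215),rodcollar=(232,247),spike=(260,207),plug=(446,238),plugface=(446,252),barL=(420,268),barR=(475,268),nutL=(410,262),nutR=(481,264),dishc=(589,325),dishrimL=(557,316),dishrimR=(626,318),rackA=(213,258),rackB=(290,208),cup=(603,430))),
 ("side",dict(rodtop=(517,324),rodmid=(517,345),spike=(472,372),plugtop=(345,262),plug=(349,270),nutL=(329,268),nutR=(376,284),dish=(248,317),rackcorner=(470,405),rackfar=(547,357)))):
    P=np.load(n+"0.npz")["P"]
    for k,(u,v) in pts.items():
        u=int(u/1.4);v=int(v/1.4); print(n,k,np.round(np.nanmedian(P[v-1:v+2,u-1:u+2].reshape(-1,3),0),3))
# fits
P=np.load("scene0.npz")["P"];S=np.load("side0.npz")["P"];
A=np.vstack([P.reshape(-1,3),S.reshape(-1,3)])
def box(A,lo,hi): return A[np.all((A>lo)&(A<hi),1)]
np.save("A.npy",A)
for nm,X in(("scene",P),("side",S)):
    X=X.reshape(-1,3)
    b=box(X,[.3,-.45,.137],[.65,-.1,.147]); 
    print(nm,"rack",cv2.minAreaRect(b[:,:2].astype(np.float32)),b[:,2].mean(),len(b))
    b=box(X,[.3,.1,.022],[.75,.35,.034]); print(nm,"rim",cv2.minAreaRect(b[:,:2].astype(np.float32)),len(b))
E
```

```text
scene rodtop [ 0.562 -0.315  0.208]
scene rodcollar [ 0.574 -0.317  0.153]
scene spike [ 0.491 -0.301  0.172]
scene plug [0.53  0.01  0.204]
scene plugface [0.542 0.012 0.187]
scene barL [ 0.567 -0.019  0.171]
scene barR [0.547 0.058 0.172]
scene nutL [ 0.557 -0.038  0.171]
scene nutR [0.536 0.064 0.17 ]
scene dishc [0.462 0.253 0.005]
scene dishrimL [0.474 0.196 0.027]
scene dishrimR [0.452 0.309 0.027]
scene rackA [ 0.59  -0.341  0.14 ]
scene rackB [ 0.441 -0.272  0.137]
scene cup [0.685 0.275 0.031]
side rodtop [ 0.561 -0.318  0.209]
side rodmid [ 0.552 -0.327  0.181]
side spike [ 0.469 -0.316  0.174]
side plugtop [0.52  0.004 0.204]
side plug [ 0.524 -0.001  0.191]
side nutL [0.528 0.057 0.169]
side nutR [ 0.548 -0.041  0.169]
side dish [0.461 0.258 0.006]
side rackcorner [ 0.444 -0.333  0.141]
side rackfar [ 0.778 -0.254  0.001]
scene rack ((0.5163708329200745, -0.3467877507209778), (0.13360339403152466, 0.17920728027820587), 82.12355041503906) 0.14044917884841246 1208
scene rim ((0.5723705291748047, 0.25412827730178833), (0.3390688896179199, 0.12123756855726242), 0.7061395049095154) 664
side rack ((0.5150921940803528, -0.34934866428375244), (0.13425640761852264, 0.17687581479549408), 82.53192138671875) 0.14061583576510026 1547
side rim ((0.5348981618881226, 0.28194665908813477), (0.2775382399559021, 0.12141794711351395), 23.12507438659668) 284
```

```bash
python3 - <<'E'
from h import *
from scipy.optimize import least_squares
A=np.load("A.npy")
def box(lo,hi): return A[np.all((A>lo)&(A<hi),1)]
def yawframe(y):
    a=np.array([-.5*np.cos(y),-.5*np.sin(y),np.cos(np.pi/6)]); yb=np.array([-np.sin(y),np.cos(y),0]); return np.cross(yb,a),yb,a
# nuts yaw / bar : rect in bar plane
for y0 in np.radians([12]):
    x,y,a=yawframe(y0); h=np.array([.543,.01,.165])
    D=A-h; m=(abs(D@a)<.006)&(abs(D@y)<.075)&(abs(D@x)<.03); b=D[m]
    c=b@np.stack([x,y,a],1)
    pl=np.linalg.svd(b-b.mean(0))[2][2]; print("bar n",pl,len(b),"offset a",c[:,2].mean())
    r=cv2.minAreaRect(c[:,:2].astype(np.float32)); print(r, np.percentile(c[:,:2],[1,99],axis=0))
# plug cyl
b=box([.49,-.03,.185],[.57,.05,.215]); print("plug",len(b),b.mean(0),b.min(0),b.max(0))
# rod handle vertical cylinder
def circ(b,r):
    return least_squares(lambda p:np.hypot(b[:,0]-p[0],b[:,1]-p[1])-r,b[:,:2].mean(0),loss="soft_l1",f_scale=.001)
b=box([.52,-.37,.16],[.61,-.28,.202]); q=circ(b,.012);print("rod",q.x,len(b),q.cost)
b=box([.52,-.37,.205],[.61,-.28,.225]);print("top",b.mean(0),len(b))
b=box([.44,-.37,.15],[.51,-.27,.19]); q=least_squares(lambda p:np.linalg.norm(b-p,axis=1)-.017,b.mean(0),loss="soft_l1",f_scale=.001);print("ball",q.x,len(b))
b=box([.4,.18,.0245],[.53,.34,.034]); q=circ(b,.06);print("dish",q.x,len(b),cv2.minAreaRect(b[:,:2].astype(np.float32)))
b=box([.5,-.47,.05],[.7,-.38,.25]);print("decoy",b.mean(0),b.max(0),b.min(0))
E
```

```text
bar n [ 0.44357293  0.09259317 -0.8914424 ] 890 offset a 0.00015614206273318918
((0.00033177435398101807, 0.001285262405872345), (0.1251278668642044, 0.042655155062675476), 89.35301208496094) [[-0.01998323 -0.05956486]
 [ 0.01998945  0.06206864]]
plug 237 [0.5286363  0.00787385 0.19699828] [ 0.51008588 -0.00391307  0.1850276 ] [0.5453442  0.02110441 0.20977237]
rod [ 0.56200959 -0.31995419] 380 0.00015500616785617464
top [ 0.56174632 -0.32011107  0.20767925] 144
ball [ 0.47877027 -0.3088167   0.16142644] 424
dish [0.46645606 0.25150258] 583 ((0.46499526500701904, 0.2524767220020294), (0.1247926875948906, 0.1236661970615387), 49.97296142578125)
decoy [ 0.5340052  -0.40935542  0.11348695] [ 0.54850829 -0.39747506  0.14897427] [ 0.52249756 -0.4210539   0.05014333]
```

```bash
cat >> h.py <<'E'
def hole(y=np.radians(12)):
    a=np.array([-.5*np.cos(y),-.5*np.sin(y),np.cos(np.pi/6)]); yb=np.array([-np.sin(y),np.cos(y),0]); x=np.cross(yb,a)
    return x,yb,a,np.stack([np.cross(x,-a),x,-a],1)
H=np.array([.543,.0115,.165])
E
python3 - <<'E'
from h import *
x,y,a,Rt=hole(); print(Rt); rel(H+.129*a,Rt)
E
```

```text
[[-2.07911691e-01  8.47100671e-01  4.89073800e-01]
 [ 9.78147601e-01  1.80056806e-01  1.03955845e-01]
 [ 1.38777878e-17  5.00000000e-01 -8.66025404e-01]]
shift [-458.1 -456.5  -45.7] turn [-27.23 -15.76  59.  ]
```

```bash
python3 -m inch '[-57,-57,-6,0,0,7, -115,-115,-12,-3,-2,15, -172,-172,-18,-7,-4,22, -230,-230,-23,-12,-6,29, -287,-287,-29,-16,-8,36, -344,-344,-35,-19,-11,44, -401,-401,-40,-23,-13,52, -458,-456,-46,-27.2,-15.8,59]' 1 40; python3 - <<'E'
from h import *
x,y,a,Rt=hole(); rel(H+.129*a,Rt)
E
```

```text
time: 1.1
eef_pos: [0.4279, 0.1344, 0.2645]
tool_rot: [0.159, 0.611, 0.751, 0.193]
wrist_force: [0.5, 1.2, 0.3]
grip_width: 0.0853
shift [-144.1   26.2    0.9] turn [-1.06  0.27 -0.21]
```

```bash
python3 -m inch '[-60,11,0,-1,0,0, -120,22,1,-1,0,0, -144,26,1,-1,0,0, -144,26,1,-1,0,0, -144,26,1,-1,0,0]'; python3 - <<'E'
from h import *
x,y,a,Rt=hole(); rel(H+.129*a,Rt)
d,P=snap("wrist"); cv2.imwrite("pics/w1.png",d["image"]); np.save("w1.npy",P); print(manip.state()["joints"])
E
```

```text
time: 1.72
eef_pos: [0.4794, -0.0014, 0.276]
tool_rot: [0.163, 0.61, 0.749, 0.199]
wrist_force: [0.3, -0.3, 0.9]
grip_width: 0.0854
shift [-0.6  0.7 -0.4] turn [-0.11  0.24 -0.23]
[-0.2928773  -0.77230393  2.21454158  0.25293264  1.24075107 -0.52465097]
```

View pics/w1.png

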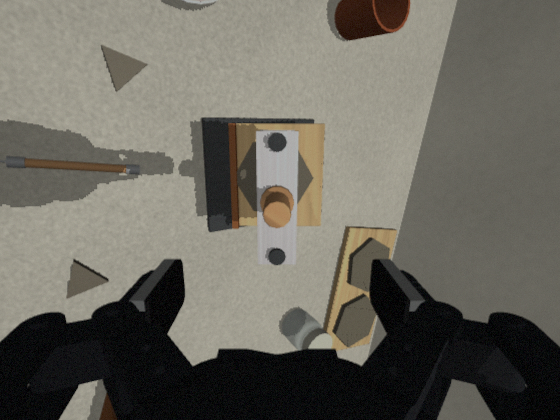

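```bash
python3 - <<'E'
from h import *
P=np.load("w1.npy"); x,y,a,Rt=hole(); B=np.stack([x,y,a],1)
L=(P-H)@B
for k,(u,v) in dict(nutA=(277,142),nutB=(277,256),knob=(277,212)).items(): print(k,np.round(np.nanmedian(L[v-2:v+3,u-2:u+3].reshape(-1,3),0),4))
F=L.reshape(-1,3); F=F[~np.isnan(F[:,0])]
m=(abs(F[:,2])<.004)&(abs(F[:,1])<.075)&(abs(F[:,0])<.03); c=F[m]
print("bar",cv2.minAreaRect(c[:,:2].astype(np.float32)),c.mean(0),len(c)); print(np.polyfit(c[:,0],c[:,2],1),np.polyfit(c[:,1],c[:,2],1))
m=(abs(F[:,2]-.044)<.003)&(abs(F[:,1])<.02)&(abs(F[:,0])<.03); c=F[m];print("knobtop",cv2.minEnclosingCircle(c[:,:2].astype(np.float32)),c.mean(0),len(c))
s=manip.state();print((s["eef_pos"]-H)@B)
E
```

```text
nutA [0.0002 0.0543 0.0053]
nutB [-0.0003 -0.0486  0.0059]
knob [0.     0.0047 0.0445]
bar ((-0.0005686189979314804, 0.002301309257745743), (0.12161270529031754, 0.03602609410881996), 89.52837371826172) [-0.00055213  0.00811041  0.00061466] 3771
[-0.00015132  0.00061458] [-0.00354557  0.00064342]
knobtop ((-0.0006366867455653846, 0.0030391174368560314), 0.010914775542914867) [-0.00048168  0.00346209  0.04439986] 608
[-0.00052168  0.00109961  0.12862214]
```

```bash
sed -i 's/^H=.*/YAW=np.radians(11.7); x,y,a,Rt=hole(YAW); H=np.array([.543,.0115,.165])-.0005*x+.0026*y+.0003*a/' h.py; python3 -m inch '[2,0,50,0,0,0, 2,0,95,0,0,0, 2,0,112,0,0,0, 2,0,118,0,0,0, 2,0,119,0,0,0, 2,0,119,0,0,0]'
python3 -m inch '[0,0,0,0,0,0,0,0,0,0,0,0,0,0,0,0,0,0,0,0,0,0,0,0,0,0,0,0,0,0]' 0 40
```

```text
time: 2.52
eef_pos: [0.5376, 0.0132, 0.1744]
tool_rot: [0.164, 0.609, 0.75, 0.2]
wrist_force: [0.3, 0.3, 0.3]
grip_width: 0.0854
time: 3.15
eef_pos: [0.5375, 0.013, 0.1746]
tool_rot: [0.164, 0.609, 0.75, 0.2]
wrist_force: [-4.8, -2.1, 4.3]
grip_width: 0.0212
```

```bash
python3 -m inch '[0,0,-4,0,0,0,0,0,-15,0,0,0,0,0,-35,0,0,0,0,0,-70,0,0,0,0,0,-100,0,0,0,0,0,-100,0,0,0]'; cat >> h.py <<'E'
def down(az):
    c,s=np.cos(az),np.sin(az); yy=np.array([c,s,0]); z=np.array([0,0,-1.]); return np.stack([np.cross(yy,z),yy,z],1)
E
python3 - <<'E'
from h import *
rel([.465,.2525,.13],down(.4))
rel([.465,.2525,.036],down(.4))
E
```

```text
time: 3.9
eef_pos: [0.4893, 0.0025, 0.2651]
tool_rot: [0.167, 0.609, 0.749, 0.201]
wrist_force: [0.5, -0.2, -0.4]
grip_width: 0.0208
shift [250.5 -44.1 129.1] turn [ 30.2    3.27 -10.83]
shift [251.  -91.6 210.2] turn [ 30.2    3.27 -10.83]
```

```bash
python3 -m inch '[50,-5,10,5,0,-2, 100,-12,25,10,1,-4, 150,-21,50,16,2,-6, 200,-32,90,22,2,-8, 250,-44,129,30,3,-11, 250,-44,129,30.2,3.3,-10.8, 250,-44,129,30.2,3.3,-10.8]'; python3 - <<'E'
from h import *
rel([.465,.2525,.036],down(.4))
d,P=snap("wrist"); cv2.imwrite("pics/w2.png",d["image"])
F=P.reshape(-1,3);b=F[np.all((F>[.38,.16,.0245])&(F<[.55,.345,.034]),1)];print(cv2.minAreaRect(b[:,:2].astype(np.float32)),len(b))
E
```

```text
time: 4.78
eef_pos: [0.4645, 0.2521, 0.1285]
tool_rot: [-0.001, 0.552, 0.834, -0.001]
wrist_force: [-0.8, 0.2, 0.5]
grip_width: 0.0208
shift [ 0.2  0.9 92.5] turn [-0.14 -0.03  0.03]
((0.4621596932411194, 0.2629441022872925), (0.12207324802875519, 0.10389488935470581), 22.093521118164062) 3472
```

View pics/w2.png

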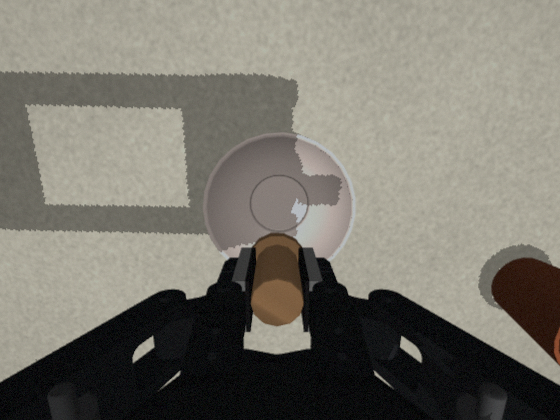

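```bash
python3 - <<'E'
from h import *
d,P=snap("wrist"); s=manip.state(); Rc=R.from_quat(s["tool_rot"],scalar_first=True)
L=Rc.inv().apply((P-s["eef_pos"]).reshape(-1,3)).reshape(P.shape)*1000
for v in (236,240,246,255,270,290,300,310,320): 
    r=L[v,240:320]; print(v,np.round(L[v,278]),"span y",[int(round(L[v,u,1])) for u in range(240,320,8)],[int(round(L[v,u,2])) for u in range(240,320,8)])
E
```

```text
236 [15.  1.  5.] span y [-32, -26, -19, -6, -2, 2, 6, 17, 24, 31] [116, 119, 122, 9, 5, 5, 8, 120, 120, 117]
240 [12.  1.  6.] span y [-32, -25, -19, -6, -2, 2, 6, 10, 24, 31] [114, 117, 118, 4, 6, 5, 5, 10, 119, 115]
246 [11.  1.  1.] span y [-32, -25, -10, -6, -2, 2, 6, 10, 24, 31] [113, 115, 5, 4, 1, 1, 5, 5, 116, 115]
255 [ 11.   1. -10.] span y [-16, -13, -10, -6, -2, 2, 5, 10, 12, 16] [-13, -13, 5, -6, -8, -9, -8, 6, -13, -12]Traceback (most recent call last):
  File "<stdin>", line 5, in <module>
ValueError: cannot convert float NaN to integer
```

```bash
python3 -m inch '[0,1,45,0,0,0,0,1,75,0,0,0,0,1,88,0,0,0,0,1,94,0,0,0,0,1,95,0,0,0,0,1,95,0,0,0]'; python3 -m inch '[0,0,0,0,0,0,0,0,0,0,0,0,0,0,0,0,0,0,0,0,-3,0,0,0,0,0,-30,0,0,0,0,0,-80,0,0,0,0,0,-120,0,0,0]' 0.5; python3 - <<'E'
from h import *
d,P=snap("wrist"); cv2.imwrite("pics/w3.png",d["image"])
E
```

```text
time: 5.62
eef_pos: [0.4683, 0.2524, 0.0383]
tool_rot: [0.002, 0.553, 0.833, 0.003]
wrist_force: [0.3, -0.2, -0.5]
grip_width: 0.0212
time: 6.5
eef_pos: [0.4678, 0.2522, 0.1603]
tool_rot: [0.002, 0.553, 0.833, 0.003]
wrist_force: [0.4, -0.4, 0.2]
grip_width: 0.0427
```

View pics/w3.png

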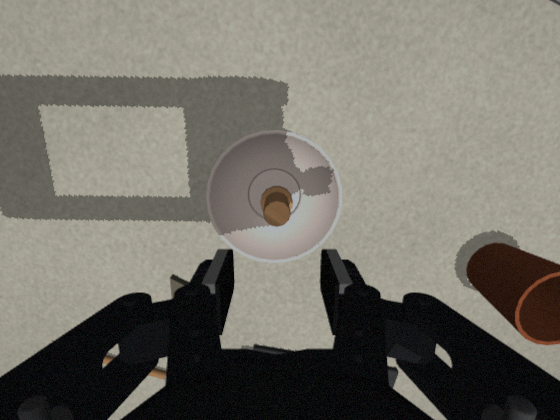

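Plug stands upright in the dish at (276,205). Next is the rod.

```bash
python3 - <<'E'
from h import *
rel([.562,-.320,.26],down(np.radians(-7.6)))
E
```

```text
shift [-563.9 -136.9  -95.6] turn [ 0.84 -0.24 30.45]
```

```bash
python3 -m inch '[0,0,-55,0,0,0, -50,-12,-96,0,0,3, -112,-27,-96,0,0,6, -173,-42,-96,0,0,10, -234,-57,-96,0,0,13, -294,-71,-96,0,0,17, -355,-86,-96,0,0,20, -416,-101,-96,0,0,23]' 0.75; python3 - <<'E'
from h import *
rel([.562,-.320,.26],down(np.radians(-7.6)))
E
```

```text
time: 7.55
eef_pos: [0.537, -0.1673, 0.2611]
tool_rot: [0.003, 0.709, 0.706, 0.007]
wrist_force: [1.0, 0.4, 0.3]
grip_width: 0.0643
shift [-152.6   25.7    0.6] turn [ 0.8  -0.4   7.34]
```

```bash
python3 -m inch '[-58,10,0,0,0,3, -115,19,0,0.5,0,6, -152,26,0,0.8,-0.4,7.3, -152,26,0,0.8,-0.4,7.3, -152,26,0,0.8,-0.4,7.3]'; python3 - <<'E'
from h import *
rel([.562,-.320,.161],down(np.radians(-7.6)))
d,P=snap("wrist"); cv2.imwrite("pics/w4.png",d["image"])
F=P.reshape(-1,3);
b=F[np.all((F>[.53,-.35,.2])&(F<[.6,-.28,.216]),1)];print("top",cv2.minEnclosingCircle(b[:,:2].astype(np.float32)),b[:,2].max(),np.median(b,0),len(b))
b=F[np.all((F>[.42,-.35,.15])&(F<[.52,-.25,.18]),1)];print("ball",np.median(b,0),b[:,2].max())
b=F[np.all((F>[.53,-.35,.141])&(F<[.6,-.28,.156]),1)];print("collar",cv2.minEnclosingCircle(b[b[:,2]>.145][:,:2].astype(np.float32)),np.median(b[:,2]))
E
```

```text
time: 8.18
eef_pos: [0.5622, -0.319, 0.2602]
tool_rot: [-0.0, 0.752, 0.659, 0.0]
wrist_force: [1.1, 0.3, -0.5]
grip_width: 0.0642
shift [-1.1  0.  99.2] turn [-0.03 -0.04  0.05]
top ((0.5624800324440002, -0.31795912981033325), 0.011894920840859413) 0.21012951020291373 [ 0.56257047 -0.31676502  0.20811276] 977
ball [ 0.48340087 -0.30413738  0.1734659 ] 0.17995347367866987
collar ((0.5623311996459961, -0.3177341818809509), 0.013800046406686306) 0.14143350240613609
```

View pics/w4.png

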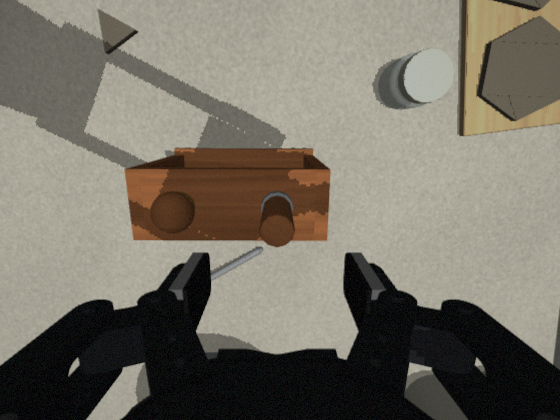

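Wrist view: rod handle at (277,225) with its collar, spike ball at (173,212), and the rod centred between the jaws. Descend and grip.

```bash
python3 -m inch '[1,0,45,0,0,0,1,0,80,0,0,0,1,0,94,0,0,0,1,0,99,0,0,0,1,0,99,0,0,0]'; python3 -m inch '[0,0,0,0,0,0,0,0,0,0,0,0,0,0,0,0,0,0,0,0,0,0,0,0,0,0,0,0,0,0]' 0 60;  python3 -m inch '[0,0,-5,0,0,0,0,0,-30,0,0,0,0,0,-70,0,0,0,0,0,-115,0,0,0,0,0,-150,0,0,0,0,0,-170,0,0,0,0,0,-175,0,0,0,0,0,-175,0,0,0]'; python3 - <<'E'
from h import *
print(manip.state()["joints"])
D0=.165-.019+.020
rel(H+a*D0,Rt); d=H+a*D0; print(d,np.degrees(YAW))
E
```

```text
time: 8.85
eef_pos: [0.5631, -0.3176, 0.163]
tool_rot: [0.001, 0.752, 0.659, 0.0]
wrist_force: [0.1, -0.2, 0.7]
grip_width: 0.0642
time: 9.48
eef_pos: [0.5635, -0.318, 0.1644]
tool_rot: [0.002, 0.752, 0.659, 0.001]
wrist_force: [-2.4, 1.7, 5.5]
grip_width: 0.0226
time: 10.48
eef_pos: [0.5628, -0.3176, 0.3379]
tool_rot: [0.001, 0.752, 0.659, 0.0]
wrist_force: [-0.0, 0.1, -1.8]
grip_width: 0.0225
[-5.93253188e-01  2.39400014e-01  1.17383618e+00  2.12637008e-04
  1.72715121e+00 -4.62348220e-01]
shift [ 298.7 -142.4   28.8] turn [-29.65   5.06 -18.75]
[ 0.46062636 -0.00290359  0.30877002] 11.7
```

```bash
python3 -m inch '[30,-15,-5,-8,1,-5, 70,-35,-10,-16,3,-10, 115,-60,-10,-23,4,-14, 160,-85,-10,-29,5,-18, 205,-105,-5,-29.7,5.1,-18.8, 250,-125,0,-29.7,5.1,-18.8, 285,-142,10,-29.7,5.1,-18.8, 299,-142,20,-29.7,5.1,-18.8]'; python3 - <<'E'
from h import *
print(manip.state()["joints"])
rel(H+a*.166,Rt)
E
```

```text
time: 11.48
eef_pos: [0.4598, -0.0008, 0.3154]
tool_rot: [0.162, 0.609, 0.75, 0.201]
wrist_force: [-0.2, 0.2, -2.4]
grip_width: 0.0225
[-0.31735543 -0.8340322   2.17632113  0.2604801   1.34452943 -0.52377625]
shift [-2.3 -3.   5.9] turn [-0.04 -0.14  0.11]
```

```bash
python3 -m inch '[-2,-3,4,0,-0.1,0.1,-2,-3,4,0,-0.1,0.1,-2,-3,4,0,-0.1,0.1]'; cat > ax.py <<'E'
from h import *
import sys
B=np.stack([x,y,a],1)
s=manip.state();T=(s["eef_pos"]-H)@B*1000;print("TCP in hole frame",np.round(T,1)); rel(H+a*T[2]/1000,Rt)
for n in("wrist","scene","side"):
    d,P=snap(n); L=((P-H)@B*1000); F=L.reshape(-1,3); np.save(f"L_{n}.npy",L)
    cv2.imwrite(f"pics/{sys.argv[1]}_{n}.png",d["image"])
    tipa=T[2]-149
    m=(np.hypot(F[:,0]-T[0],F[:,1]-T[1])<16)&(F[:,2]>max(tipa+8,3))&(F[:,2]<T[2]-35)
    c=F[m]
    if len(c)<20: print(n,len(c));continue
    from scipy.optimize import least_squares
    f=lambda p:np.hypot(c[:,0]-p[0]-p[2]*(c[:,2]-60),c[:,1]-p[1]-p[3]*(c[:,2]-60))-6
    q=least_squares(f,[T[0],T[1],0,0],loss="soft_l1",f_scale=.5)
    p=q.x; print(n,len(c),"at a=0:",np.round(p[:2]-60*p[2:],1),"slope deg",np.round(np.degrees(p[2:]),2),"rms",np.sqrt(np.mean(np.clip(q.fun,-3,3)**2)).round(2),"arange",c[:,2].min().round(),c[:,2].max().round())
    b=F[(abs(F[:,2])<4)&(abs(F[:,1])<75)&(abs(F[:,0])<25)]; 
    if len(b)>100: print("  bar",cv2.minAreaRect(b[:,:2].astype(np.float32)),np.median(b[:,2]).round(2))
E
python3 ax.py r1
```

```text
time: 11.85
eef_pos: [0.4597, -0.0036, 0.3102]
tool_rot: [0.163, 0.61, 0.749, 0.2]
wrist_force: [-0.3, -0.7, -1.5]
grip_width: 0.0228
TCP in hole frame [ -0.2  -0.5 167.8]
shift [ 0.5  0.2 -0. ] turn [-0.08 -0.02 -0.06]
wrist 454 at a=0: [-1.9 -1. ] slope deg [ 0.69 -0.12] rms 0.15 arange 27.0 122.0
  bar ((-0.1275196075439453, 9.621299743652344), (102.71953582763672, 36.025550842285156), 89.80247497558594) 0.28
scene 306 at a=0: [-0.9 -2.4] slope deg [0.3 0.2] rms 1.3 arange 27.0 132.0
  bar ((1.4563255310058594, -0.5430755615234375), (41.228126525878906, 120.04088592529297), 1.5835806131362915) -0.12
side 159 at a=0: [-2.5 -2.8] slope deg [ 0.83 -0.24] rms 0.99 arange 27.0 132.0
  bar ((-0.8890781402587891, -2.22271728515625), (123.34679412841797, 37.97128677368164), 89.67340850830078) 0.68
```

```bash
python3 -m inch '[1.2,0,0,-0.7,-0.1,0,1.2,0,0,-0.7,-0.1,0,1.2,0,0,-0.7,-0.1,0]'; python3 ax.py r2; python3 -c "
import cv2;i=cv2.imread('pics/r2_wrist.png');cv2.imwrite('pics/r2c.png',cv2.resize(i[90:330,140:420],None,fx=2.5,fy=2.5,interpolation=2))"
```

```text
time: 12.38
eef_pos: [0.4596, -0.0024, 0.3108]
tool_rot: [0.168, 0.609, 0.747, 0.205]
wrist_force: [-0.5, -0.2, -2.7]
grip_width: 0.0223
TCP in hole frame [  0.2   0.7 168.2]
shift [-0.7 -0.2 -0. ] turn [ 0.68  0.11 -0.05]
wrist 453 at a=0: [ 0.8 -0.2] slope deg [-0.07  0.01] rms 0.15 arange 28.0 121.0
  bar ((-0.09088897705078125, 9.32473373413086), (103.06147766113281, 36.041229248046875), 89.81377410888672) 0.27
scene 310 at a=0: [ 1.4 -1.7] slope deg [-0.44  0.32] rms 1.22 arange 28.0 132.0
  bar ((-0.10553741455078125, -1.3560028076171875), (42.566680908203125, 121.32730865478516), 0.08135159313678741) -0.12
side 165 at a=0: [ 0.1 -1.9] slope deg [-0.26 -0.  ] rms 1.02 arange 27.0 133.0
  bar ((-1.3881645202636719, -2.3341751098632812), (124.1398696899414, 38.20566940307617), 89.40467834472656) 0.58
```

View pics/r2c.png

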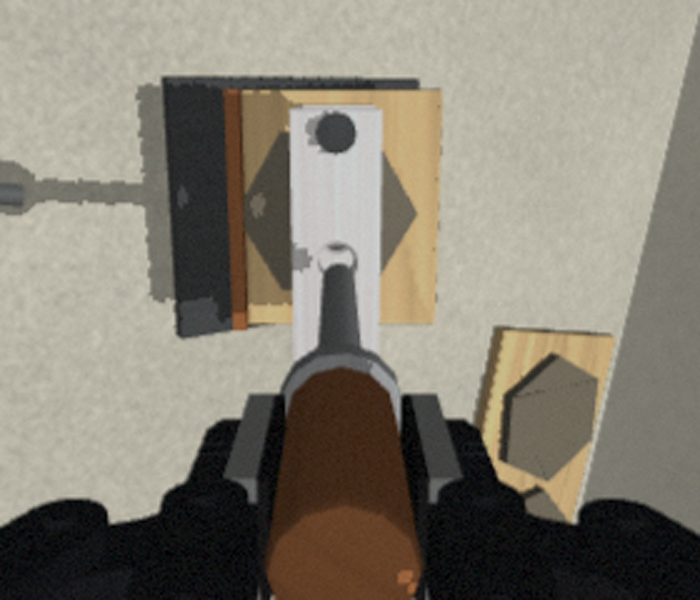

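```bash
python3 -m inch '[0,-0.4,8,0,0,0,0,-0.4,16,0,0,0,0,-0.4,22,0,0,0,0,-0.4,28,0,0,0,0,-0.4,34,0,0,0,0,-0.4,40,0,0,0,0,-0.4,45,0,0,0,0,-0.4,45,0,0,0]'; python3 ax.py r3
```

```text
time: 13.52
eef_pos: [0.4817, 0.0023, 0.2713]
tool_rot: [0.167, 0.609, 0.748, 0.204]
wrist_force: [0.8, 0.9, -2.6]
grip_width: 0.023
TCP in hole frame [  0.    0.8 122.7]
shift [-0.8 -0.   0. ] turn [ 0.63  0.07 -0.05]
wrist 391 at a=0: [0.4 0. ] slope deg [-0.01 -0.05] rms 0.15 arange 3.0 76.0
  bar ((-0.026552200317382812, 15.861328125), (89.58250427246094, 36.0272216796875), 89.8023910522461) 0.26
scene 239 at a=0: [ 0.4 -1.1] slope deg [0.44 0.1 ] rms 1.29 arange 3.0 87.0
  bar ((1.5916633605957031, -0.39019775390625), (40.356563568115234, 120.10780334472656), 0.6557140350341797) -0.03
side 124 at a=0: [ 0. -2.] slope deg [-0.    0.04] rms 0.97 arange 3.0 88.0
  bar ((-1.0785961151123047, -3.0474281311035156), (38.394954681396484, 122.11988830566406), 0.1442977786064148) 0.59
```

Tip is 26 mm in, with no contact force. Next it goes to and through the lower guide.

```bash
python3 -m inch '[0,-0.2,10,0,0,0,0,-0.2,20,0,0,0,0,-0.2,27,0,0,0,0,-0.2,32,0,0,0,0,-0.2,36,0,0,0,0,-0.2,40,0,0,0,0,-0.2,45,0,0,0,0,-0.2,45,0,0,0]'; python3 ax.py r4
```

```text
time: 14.68
eef_pos: [0.5041, 0.0068, 0.2328]
tool_rot: [0.167, 0.609, 0.748, 0.205]
wrist_force: [-0.0, -0.2, -1.8]
grip_width: 0.0225
TCP in hole frame [ 0.6  0.7 78. ]
shift [-0.7 -0.6 -0. ] turn [ 0.65  0.08 -0.05]
wrist 183 at a=0: [ 0.8 -0.2] slope deg [ 0.16 -0.04] rms 0.16 arange 3.0 31.0
  bar ((0.03225517272949219, 20.347076416015625), (80.35215759277344, 36.11003494262695), 89.811767578125) 0.28
scene 109 at a=0: [ 1.4 -1.9] slope deg [-0.44  2.04] rms 1.18 arange 3.0 43.0
  bar ((0.3329143524169922, -1.1794624328613281), (40.93917465209961, 122.02899169921875), 0.5519520044326782) -0.14
side 54 at a=0: [ 0.5 -2.5] slope deg [0.45 0.58] rms 1.0 arange 3.0 42.0
  bar ((-1.3127517700195312, -1.3204612731933594), (125.8134765625, 38.08106231689453), 89.89444732666016) 0.47
```

```bash
python3 -m inch '[0,-0.6,8,0,0,0,0,-0.6,16,0,0,0,0,-0.6,24,0,0,0,0,-0.6,32,0,0,0,0,-0.6,38,0,0,0,0,-0.6,43,0,0,0,0,-0.6,47,0,0,0,0,-0.6,48,0,0,0]';python3 -m inch '[0,0,1,0,0,0,0,0,2,0,0,0,0,0,3,0,0,0,0,0,4,0,0,0,0,0,4,0,0,0]'; python3 - <<'E'
from h import *
B=np.stack([x,y,a],1);s=manip.state();print((s["eef_pos"]-H)@B*1000)
d,P=snap("wrist");F=((P-H)@B*1000).reshape(-1,3)
r=np.hypot(F[:,0],F[:,1]);
c=F[(r<18)&(F[:,2]>3)&(F[:,2]<20)];print(np.histogram(c[:,2],np.arange(3,20)))
E
```

```text
time: 15.82
eef_pos: [0.5278, 0.0115, 0.1917]
tool_rot: [0.168, 0.609, 0.748, 0.205]
wrist_force: [0.5, 0.1, -3.2]
grip_width: 0.0225
time: 16.45
eef_pos: [0.5297, 0.012, 0.1882]
tool_rot: [0.168, 0.609, 0.748, 0.205]
wrist_force: [-0.2, -0.4, -1.5]
grip_width: 0.023
[ 0.8903199   0.54452176 26.23419173]
(array([ 21,  22,  27,  24,  22,  59, 163, 132,  12,   4,  22,  26,  31,
        24,  29,  23]), array([ 3,  4,  5,  6,  7,  8,  9, 10, 11, 12, 13, 14, 15, 16, 17, 18, 19]))
```

```bash
python3 -m inch '[0,-0.4,0.7,0,0,0,0,-0.4,1.4,0,0,0,0,-0.4,2,0,0,0,0,-0.4,2,0,0,0]';python3 -m inch '[0,0,0.5,0,0,0,0,0,0.8,0,0,0,0,0,0.8,0,0,0]'
```

```text
time: 17.0
eef_pos: [0.5302, 0.012, 0.1866]
tool_rot: [0.168, 0.609, 0.748, 0.205]
wrist_force: [-5.9, -0.9, 3.0]
grip_width: 0.0224
time: 17.38
eef_pos: [0.5303, 0.012, 0.1866]
tool_rot: [0.167, 0.609, 0.748, 0.204]
wrist_force: [-14.4, -1.1, 9.2]
grip_width: 0.0224
```

```bash
cat > col.py <<'E'
from h import *
B=np.stack([x,y,a],1);s=manip.state();print((s["eef_pos"]-H)@B*1000,s["wrist_force"])
d,P=snap("wrist");F=((P-H)@B*1000).reshape(-1,3)
r=np.hypot(F[:,0],F[:,1]);c=F[(r<15)&(F[:,2]>3)&(F[:,2]<14)];print(np.histogram(c[:,2],np.arange(3,14,.5))[0], "bar",np.median(F[(abs(F[:,0])<15)&(abs(F[:,1])>20)&(abs(F[:,1])<40)&(abs(F[:,2])<3),2]))
E
python3 col.py; python3 -m inch '[0,0,0,0,0,0,0,0,0,0,0,0,0,0,0,0,0,0,0,0,0,0,0,0]' 0.6;python3 col.py
```

```text
[ 0.63327389  0.48047465 24.53625632] [-14.3527025   -1.06394113   9.17313014]
[ 17  12  12  15  10  13  13  16  55  79 103  65  38   7   0   3   6  12
  10  15  11] bar 0.3079974106860859
time: 17.92
eef_pos: [0.5304, 0.012, 0.1866]
tool_rot: [0.167, 0.609, 0.748, 0.204]
wrist_force: [0.2, 0.4, 0.5]
grip_width: 0.0513
[ 0.6653747   0.48302045 24.50415378] [0.19528491 0.42227238 0.53796513]
[ 11  16   7  11  14  16  16  21  42  86 120  85  35   9   3   0   2  11
  11  17  16] bar 0.3178515942642685
```

```bash
python3 -m inch '[0,0,-15,0,0,0,0,0,-45,0,0,0,0,0,-85,0,0,0,0,0,-120,0,0,0,0,0,-120,0,0,0,0,0,-120,0,0,0]'; python3 col.py; python3 - <<'E'
from h import *
d,P=snap("side");e,Q=snap("scene")
i=np.vstack([cv2.resize(d["image"][150:350,120:420],None,fx=1.5,fy=1.5),cv2.resize(e["image"][130:330,130:430],None,fx=1.5,fy=1.5)]);cv2.imwrite("pics/fin.png",i)
E
```

```text
time: 18.73
eef_pos: [0.4705, -0.0002, 0.2892]
tool_rot: [0.167, 0.609, 0.748, 0.204]
wrist_force: [0.6, 0.1, 0.2]
grip_width: 0.0512
[ -0.94754046   0.63293473 143.96228031] [0.55163222 0.09895017 0.21554489]
[ 3  3  5  0  3  3  3  1 23 30 39 18 10  4  1  0  1  3  7  5  1] bar 0.32267248903164836
```

View pics/fin.png

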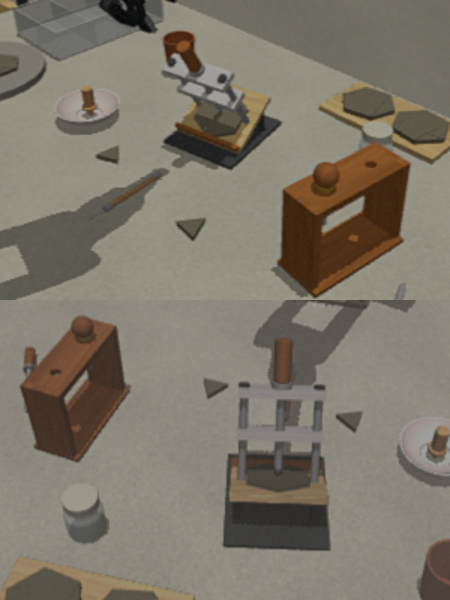

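The final picture shows the rod seated through both bars (handle at (283,360), shaft down to about (280,465)). The plug stands in the dish at (440,440), and the spike and the other things are where they were. Handing in.

```bash
python3 -c "
from rig import manip
print(manip.finish_job())"
```

```text
the job is handed in; nothing more can be done
None
```

The dust plug is out and standing upright in the white dish, and the long punch rod is threaded through both guide bars with its collar home on the upper bar. I handed the job in at about 19 s.

**Rod:** I lowered it in small steps while holding it, with no contact until the collar seated. I pressed lightly, about 15 N along the axis, then let go and backed off 120 mm.

**Last checks:**
- **Collar:** its top measured 8 mm above the bar face, which matches the 8 mm collar, both before and after release.
- **Contact:** the wrist force was near zero after backing off.
- **Other things:** in the last pictures, the spike, needle, offcuts and jar were where they started, and so was the cup as far as it was in view.
- **Disagreement:** the scene and side cameras put the rod 1–3 mm off along the bar during insertion, with rougher fits. I went by the wrist camera, and the rod went in without contact.

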